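Fill the gauge-plate kit tray from the slotted rack

ROBOT

A 6-joint arm with a two-finger parallel gripper is mounted at the origin on the work surface. World frame = base frame: x ahead of the robot, y to its left, z up, the work surface at z = 0. Lengths are in m, angles in rad, forces in N, time in s.
With the tool pointing down it reaches from about 0.3 to 1 m from the base axis. Payload 5.1 kg.
Tool frame: the origin (TCP) lies midway between the tips of the shut fingers; the grasp point (between the pads) lies 19 mm behind it (r.grip_depth is the distance from the TCP to the grasp point, in m); z points along the fingers, y is the line along which they close (so a half turn about z gives the same grasp; the last joint's range is limited). The gripper opens to 95 mm and grips with 3 to 60 N. Pads are 20 mm wide; open, the fingers measure 119 mm over their backs; the gripper's body (75 mm by 180 mm) begins 59 mm behind the grasp point.
Start: joints at [1.224, 0.124, 1.65, -0, 1.367, -0.083], TCP at [0.17, 0.627, 0.215] pointing down, gripper open.
Joint ranges: [-2.61, 2.61], [-1.02, 2.33], [0.03, 2.71], [-1.35, 4.49], [0.32, 2.68], [-2.91, 2.91]. Speed limits (rad/s): [2.57, 2.57, 3.14, 3.14, 3.14, 3.14].

INTERFACE

Orientations are given as a unit quaternion [x, y, z, w].
In Python, from station import r, inverse_kinematics, read_camera, camera_info, status gives the robot as it stands. Calls block until the motion is done:
- r.move_ptp(position, orientation): joint-space move of the TCP to a pose.
- r.movel(position, max_speed=0.15, rotation=None): straight line of the TCP; rotation=None keeps the orientation; max_speed is the mean speed in m/s.
- r.movej(angles): joint-space move.
- r.move_gripper(opening, newtons=None): finger opening in m; newtons is the grip in N (None keeps the last); returns when the fingers have stopped.
- r.dwell(seconds).
- inverse_kinematics(position, orientation): joint angles nearest the present ones, or None.
- read_camera(name): name is "scene" or "top" or "wrist"; returns the picture (400x640x3 uint8, blue, green, red); there is no depth.
- camera_info(name): a dict with "K" (3x3 intrinsics, pixels), "R" (3x3) and "t" (3): a world point X has camera coordinates R X + t. Camera axes: x right, y down, z forward; pixel columns grow to the right and rows downward; lengths in m; the calibration is good to about 2 mm. A picture is of the moment at which its call begins: read the wrist's pose just before it. camera_info takes no time and is no camera call; for the wrist camera it gives the pose at the moment of the call.
A pose or a line that the arm cannot do raises r.Unreachable and nothing moves.
- r.sign_off(): hands the job in; it is judged then, once.
Readings, each from a call of its own:
- status.read_time_s(): time.
- status.read_joint_pos(): joint angles.
- status.read_qvel(): joint speeds.
- status.read_joint_efforts(): joint torques, N m.
- status.read_ee_pos(): TCP position.
- status.read_eef_rot(): TCP orientation.
- status.read_wrist_force(): force on the tool from outside, world axes, zero at the start.
- status.read_moment(): the same for the moment, N m.
- status.read_grip_width(): finger opening in m.
- status.read_finger_force(): force on a finger pad.
Only numpy, scipy, OpenCV 4.12 (cv2) and the standard library are available. Lean on these libraries where they do the work, as an engineer would, in place of code of your own. Each camera call takes 0.05 s, during which the arm holds its last target. There are 200 camera calls.

TASK

Slide the rack's blue keeper fully open, draw spare gauge plates up out of their slots and lay one flat in every empty pocket of the blue tray, orange end at the pocket's orange mark, so that all five pockets hold exactly one plate; leave surplus spares standing in the rack. Once the tray is full, slide the keeper fully closed again, then press the green button fully down to call for the kit. Leave the black fitting and the marker pen where they are.

Things in the scene. Friction and masses are not known exactly. Their poses are not given: they have to be found in the camera images.
- rack: Fixed grey slotted block 230 x 71 mm, top 45 mm above the table, on a white base. Origin on the table under its centre; x along the row of slots, y = keeper's opening way. Five slots at x = -84, -42, 0, 42, 84 mm, 10.5 mm wide in x, 55 mm in y, floors at 12 mm. A spare stands on its plain end in a slot, faces to +-x, orange end up, top edge at 92 mm; 34 mm between neighbours.
- keeper (a joint): Blue keeper bar over the rack, 264 mm long in rack x, 25 mm wide, from 97 to 106 mm above the table, a leg at each end. Value in m along rack +y: 0 = closed (bar spans rack y 0 to 25 mm, over the plates' top edges, blocking them), 0.075 = fully open, clear of them. About 1.5 N friction; stays where left.
- keeper_knob (a point): Middle of the black upright round knob on top of the keeper bar, 22 mm diameter, from 106 to 136 mm above the table; this point is at 121 mm.
- tray: Blue kit tray, 136 x 328 mm, loose on the table (1.5 kg). Origin on its underside at the centre; x across the pockets' length, y along the row, z up. Pocket floors 5 mm, wall tops 11 mm above the table. Five dark oblong pockets in a row; outside the -x end of each an orange mark on the wall.
- pocket1 (a point): Pocket of the tray, 90 mm (tray x) x 60 mm (tray y), 6 mm deep; this point is where the middle of the orange edge of a plate lying centred in it belongs: 40 mm to -x of the pocket's centre, 4 mm above its floor; axes as the tray's. Orange-mark end is -x. pocket1 is at the tray's -y end, pocket5 at its +y end, 64 mm apart. Empty or holding one plate.
- pocket2 (a point): The same point of pocket 2, 64 mm to tray +y of pocket1.
- pocket3 (a point): The same point of pocket 3, 128 mm to tray +y of pocket1.
- pocket4 (a point): The same point of pocket 4, 192 mm to tray +y of pocket1.
- pocket5 (a point): The same point of pocket 5, 256 mm to tray +y of pocket1.
- kit1: Flat steel-grey gauge plate 80 x 50 x 8 mm, about 90 g, at first in a tray pocket, orange end at the orange mark (absent in many starts). Origin in the middle of its orange end edge (half-way through the thickness); x along the 80 mm length towards that orange end (so the plate's centre is at x = -40 mm), y along the 50 mm width, z normal to the faces; both faces alike.
- kit2: Plate like kit1, at first in a tray pocket, orange end at the orange mark (absent in many starts); same axes.
- kit3: Plate like kit1, at first in a tray pocket, orange end at the orange mark (absent in many starts); same axes.
- kit4: Plate like kit1, at first in a tray pocket, orange end at the orange mark (absent in many starts); same axes.
- kit5: Plate like kit1, at first in a tray pocket, orange end at the orange mark (absent in many starts); same axes.
- spare1: Plate like kit1, at first standing in a rack slot, orange end up (may be absent); same axes.
- spare2: Plate like kit1, at first standing in a rack slot, orange end up (may be absent); same axes.
- spare3: Plate like kit1, at first standing in a rack slot, orange end up (may be absent); same axes.
- spare4: Plate like kit1, at first standing in a rack slot, orange end up (may be absent); same axes.
- spare5: Plate like kit1, at first standing in a rack slot, orange end up (may be absent); same axes.
- call (a joint): Green call button: value in m, 0 = up, 0.006 = fully down; springs back; fully down takes 5 N.
- call_top (a point): Top centre of the green button cap, 36 mm diameter, standing proud of a grey housing fixed to the table; press straight down.
- elbow: Black plastic fitting, upright, 32 mm across, 50 mm high; origin under its centre. Not part of the job.
- marker: White marker pen with red cap, 100 mm long, 12 mm thick, lying along its x. Not part of the job.
Things that resemble listed ones, but are neither listed nor needed, are in the scene too. What is shaped like the spare3 but yellow is not meant.

How it is judged:
By the outcome, as a careful person would: the job done as asked, in the order asked, and still so for the second after the job is handed in, with the robot touching nothing.
Of kit1, kit2, kit3, kit4, kit5 only 1 to 2 are there at a start; the rules pass over those that are not, and their reading is None.
Of spare1, spare2, spare3, spare4, spare5 only 4 to 5 are there at a start; the rules pass over those that are not, and their reading is None.
At some moment in a run one of tray may be knocked a few centimetres aside while the robot is not near it.
Once in a run the grip may slacken for a moment while it holds something.
It also fails if it takes over 210 s, if anything falls off the work surface, if the arm or the gripper's body presses on something with over 40 N, if the wrist force passes 120 N, or if a joint passes its speed limit or range.

## Working session

There is one attempt and no reset: what is moved stays moved. The work goes in short steps, each a Python script; the robot and the scene stay as the last script left them, time stands still between calls to the robot, and variables do not carry over. Pictures are saved under pics/ and viewed, at most 14 in all, crops included, and the job is handed in when it is done.

```bash
ls; mkdir -p pics; python3 - <<'E'
from station import *
import cv2,numpy as np
for n in("scene","top"):
    cv2.imwrite(f"pics/{n}0.png",read_camera(n)); c=camera_info(n); print(n,np.round(c["K"],1).tolist(),np.round(c["R"],3).tolist(),np.round(c["t"],3))
print(r.grip_depth,status.read_time_s(),status.read_eef_rot())
E
```

```text
pics
scene [[403.6, 0.0, 324.2], [0.0, 403.6, 203.0], [0.0, 0.0, 1.0]] [[-0.756, 0.655, 0.025], [0.35, 0.435, -0.83], [-0.554, -0.619, -0.557]] [ 0.375 -0.146  1.322]
top [[479.8, 0.0, 315.7], [0.0, 479.8, 188.8], [0.0, 0.0, 1.0]] [[-0.003, -1.0, 0.021], [-0.998, 0.001, -0.057], [0.057, -0.021, -0.998]] [0.042 0.557 1.251]
0.0188 0.1 [ 1.31519982e-01  9.91313055e-01 -9.36868052e-04 -2.10868160e-04]
```

View pics/top0.png

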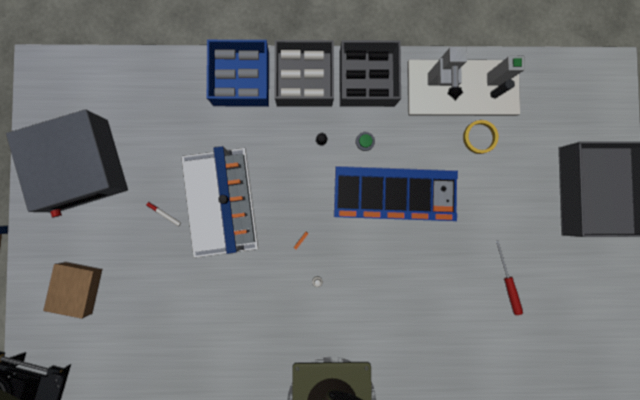

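View pics/scene0.png

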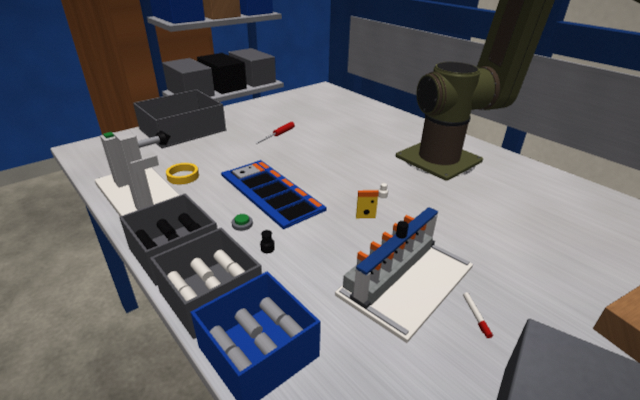

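```bash
cat > h.py <<'E'
from station import *
import cv2,numpy as np
from scipy.spatial.transform import Rotation as Ro
def p2w(uv,z,c):
    "pixel(s) -> world point on plane z"
    uv=np.atleast_2d(np.float64(uv)); R,t,K=[np.array(c[k],float) for k in "RtK"]
    d=(R.T@np.linalg.inv(K)@np.c_[uv,np.ones(len(uv))].T).T; o=-R.T@t.ravel()
    return o+d*((z-o[2])/d[:,2])[:,None]
def w2p(X,c):
    X=np.atleast_2d(X); q=(np.array(c["K"])@(np.array(c["R"])@X.T+np.array(c["t"]).reshape(3,1))).T
    return q[:,:2]/q[:,2:]
def mask(im,name):
    h=cv2.cvtColor(im,cv2.COLOR_BGR2HSV)
    lo,hi={"orange":((5,150,90),(14,255,255)),"blue":((105,150,50),(120,255,255)),"green":((50,100,50),(85,255,255)),"black":((0,0,0),(180,255,35))}[name]
    return cv2.inRange(h,lo,hi)
def blobs(m,amin=15):
    n,l,s,c=cv2.connectedComponentsWithStats(m)
    return [(s[i].tolist(),c[i],l==i) for i in range(1,n) if s[i][4]>=amin]
def quat(yaw,tilt=0.,flip=False):
    "tool down, tool y along +-(yaw+90deg); tilt>0 leans tool z from down towards the yaw direction"
    z=np.array([np.sin(tilt),0,-np.cos(tilt)]); y=np.array([0,-1 if flip else 1,0.]); x=np.cross(y,z)
    return (Ro.from_euler("z",yaw)*Ro.from_matrix(np.c_[x,y,z])).as_quat()
E
python3 - <<'E'
from h import *
c=camera_info("top"); im=cv2.imread("pics/top0.png")
for n,z in(("orange",.092),("blue",.011),("green",.03),("black",.1)):
    for s,ce,l in blobs(mask(im,n)):
        if 130<s[0]<480 and 110<s[1]<300: print(n,s,np.round(ce,1),np.round(p2w(ce,z,c)[0],4))
for s,ce,l in blobs(mask(im,"blue"),300):
    if 110<s[1]<300:
        rc=cv2.minAreaRect(np.argwhere(l)[:,::-1].astype(np.float32)); z=.106 if s[0]<300 else .011
        print(rc,np.round(p2w(cv2.boxPoints(rc),z,c),4).tolist())
w=camera_info("wrist"); R=np.array(w["R"]);print("cam pos",-R.T@np.array(w["t"]).ravel(),R[2],w["K"])
e=status.read_ee_pos()
for f in(0,1):
  for t in(0,1.13):
    for p in((.52,.05,.05),(.52,-.22,.05),(.55,.25,.2)): print(f,t,p,inverse_kinematics(p,quat(0,t,f)))
big=cv2.resize(im[120:270,140:500],None,fx=2.2,fy=2.2,interpolation=cv2.INTER_CUBIC);cv2.imwrite("pics/top0c.png",big)
E
```

```text
orange [226, 163, 13, 5, 40] [231.6 165.1] [0.6115 0.2506 0.092 ]
orange [228, 180, 12, 4, 37] [233.6 181.7] [0.5703 0.2455 0.092 ]
orange [230, 197, 13, 4, 36] [235.8 198.4] [0.5288 0.2397 0.092 ]
orange [434, 206, 19, 5, 78] [442.8 208.4] [ 0.503  -0.2739  0.092 ]
orange [340, 212, 16, 4, 58] [347.7 213.4] [ 0.4913 -0.0367  0.092 ]
orange [364, 212, 16, 5, 57] [371.6 214.1] [ 0.4894 -0.0962  0.092 ]
orange [388, 213, 16, 5, 56] [395.3 214.7] [ 0.4877 -0.1551  0.092 ]
orange [232, 214, 13, 3, 29] [238. 215.] [0.488  0.2341 0.092 ]
orange [412, 214, 16, 4, 62] [419.5 215.5] [ 0.4856 -0.2154  0.092 ]
orange [436, 215, 16, 4, 61] [443.4 216.5] [ 0.483 -0.275  0.092]
orange [235, 231, 12, 3, 25] [240.1 231.8] [0.4466 0.2286 0.092 ]
orange [295, 233, 12, 15, 42] [300.6 239.9] [0.4263 0.0798 0.092 ]
blue [215, 147, 14, 51, 399] [221.3 171.3] [0.6039 0.2904 0.011 ]
blue [335, 167, 122, 54, 1894] [395.  186.1] [ 0.5639 -0.1705  0.011 ]
blue [222, 201, 14, 52, 407] [228.2 227.3] [0.456  0.2709 0.011 ]
green [359, 135, 13, 12, 127] [365.3 140.4] [ 0.6833 -0.0898  0.03  ]
black [317, 134, 10, 
[... 1631 characters left out ...]
[-0.8699277  -0.0526637   2.50559218  1.8244222   0.79529485  2.3188238 ]
0 1.13 (0.55, 0.25, 0.2) None
1 0 (0.52, 0.05, 0.05) [-6.92543812e-03  7.48439804e-03  2.06771441e+00 -4.44089210e-16
  1.06639384e+00  1.56387089e+00]
1 0 (0.52, -0.22, 0.05) [-4.95314291e-01  9.83486944e-02  1.97264573e+00 -4.44089210e-16
  1.07059823e+00  1.07548204e+00]
1 0 (0.55, 0.25, 0.2) [ 3.37791341e-01  3.34730031e-02  1.77094215e+00 -4.44089210e-16
  1.33717750e+00  1.90858767e+00]
1 1.13 (0.52, 0.05, 0.05) [-0.0140955  -0.27830164  2.68565415  3.10853178  0.39591599 -1.54630557]
1 1.13 (0.52, -0.22, 0.05) [-0.8699277  -0.0526637   2.50559218  1.8244222   0.79529485 -0.82276886]
1 1.13 (0.55, 0.25, 0.2) None
```

View pics/top0c.png

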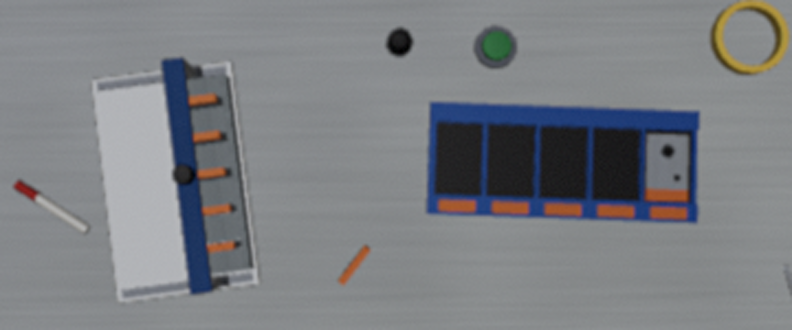

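```bash
cat >> h.py <<'E'
RY=np.radians(7.4); TY=np.radians(-2.05)
def frame(o,yaw): return lambda x,y,z: np.array([o[0]+x*np.cos(yaw)-y*np.sin(yaw),o[1]+x*np.sin(yaw)+y*np.cos(yaw),z])
RK=frame((.5281,.2522),RY)
E
python3 - <<'E'
from h import *
for f in(0,1): print(inverse_kinematics(RK(0,.0125,.2),quat(RY+np.pi/2,0,f)))
q=min((quat(RY+np.pi/2,0,f) for f in(0,1)),key=lambda q:abs(inverse_kinematics(RK(0,.05,.2),q)[5]))
r.move_ptp(RK(0,.0125,.19),q)
r.movel(RK(0,.0125,.110),.1)
print(status.read_wrist_force())
r.move_gripper(.0,15); print("w",status.read_grip_width())
r.movel(RK(0,.0125+.0755,.110),.06); print(status.read_wrist_force(),status.read_ee_pos())
r.move_gripper(.06); print(status.read_wrist_force())
r.movel(RK(0,.088,.19),.15)
p=RK(-.02,0.0,.27)
for f in(0,1): print(inverse_kinematics(p,quat(RY,0,f)))
r.move_ptp(p,quat(RY,0,1))
np.savez("w1.npz",**camera_info("wrist")); cv2.imwrite("pics/w1.png",read_camera("wrist")); print(status.read_time_s())
cv2.imwrite("pics/top1.png",read_camera("top"))
E
```

```text
[ 3.74607448e-01  5.43384936e-04  1.80430368e+00 -4.44089210e-16
  1.33674559e+00 -2.89613957e+00]
[ 3.74607448e-01  5.43384936e-04  1.80430368e+00 -4.44089210e-16
  1.33674559e+00  2.45453084e-01]
[0.48415328 0.19276833 0.26989087]
w 0.021898591506594345
[ -5.48899453 -12.46352182   7.5130812 ] [0.51625908 0.33589009 0.10987203]
[0.16996267 0.38480572 0.1716642 ]
[ 3.61726499e-01 -8.99331822e-02  1.77429735e+00 -4.44089210e-16
  1.45722848e+00 -1.33822419e+00]
[ 3.61726499e-01 -8.99331822e-02  1.77429735e+00 -4.44089210e-16
  1.45722848e+00  1.80336846e+00]
8.3
```

View pics/w1.png

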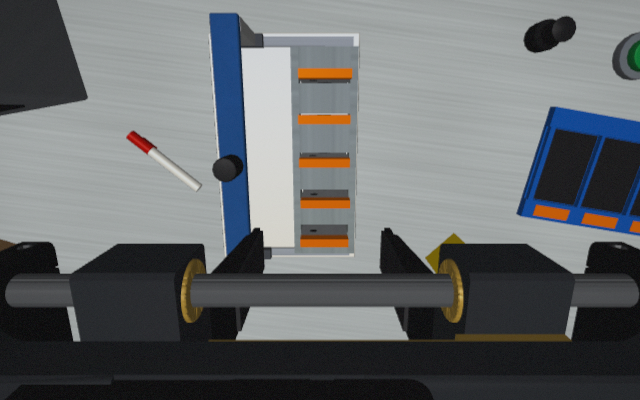

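```bash
python3 - <<'E'
from h import *
c=dict(np.load("w1.npz")); im=cv2.imread("pics/w1.png"); o=RK(0,0,0)
Ri=np.array([[np.cos(RY),np.sin(RY)],[-np.sin(RY),np.cos(RY)]])
print("cam in rack",Ri@((-c["R"].T@c["t"].ravel())[:2]-o[:2]))
for s,ce,l in blobs(mask(im,"orange"),60):
    if 280<s[0]<370:
        rc=cv2.minAreaRect(np.argwhere(l)[:,::-1].astype(np.float32)); b=p2w(cv2.boxPoints(rc),.092,c)[:,:2]
        b=(Ri@(b-o[:2]).T).T; print(np.round(b.min(0),4),np.round(b.max(0),4),"mean",np.round(b.mean(0),4))
kn=p2w((227,160),.136,c)[0]; print("knob",Ri@(kn[:2]-o[:2]))
# feasibility
TR=frame((.5447,-.1729),TY); from itertools import product
for t in(.5,.6,.7,.8,.9,1.0):
    print(t,[None if (a:=inverse_kinematics(TR(-.035,y,.03),quat(TY,t,1))) is None else np.round(a,2).tolist() for y in(-.064,.128)])
for x in(-.084,.084): print(x,[inverse_kinematics(RK(x,0,z),quat(RY,-.52,1)) is not None for z in(.068,.17,.25)])
E
```

```text
cam in rack [0.04939906 0.0004878 ]
[ 0.0382 -0.0262] [0.0458 0.0229] mean [ 0.042  -0.0017]
[-0.0034 -0.027 ] [0.0046 0.0225] mean [ 0.0006 -0.0022]
[-0.0455 -0.0279] [-0.036   0.0221] mean [-0.0408 -0.0028]
[-0.088  -0.0266] [-0.0757  0.0228] mean [-0.0819 -0.0019]
knob [0.00844704 0.08171555]
0.5 [[-0.68, -0.1, 2.29, 0.53, 0.62, 0.54], [-0.25, -0.26, 2.41, 0.21, 0.5, 1.2]]
0.6 [[-0.72, -0.13, 2.34, 0.73, 0.57, 0.33], [-0.26, -0.3, 2.47, 0.33, 0.39, 1.07]]
0.7 [[-0.76, -0.14, 2.39, 0.97, 0.54, 0.08], None]
0.8 [[-0.8, -0.13, 2.43, 1.23, 0.55, -0.19], None]
0.9 [[-0.83, -0.11, 2.46, 1.47, 0.6, -0.44], None]
1.0 [[-0.87, -0.07, 2.49, 1.67, 0.68, -0.67], None]
-0.084 [True, True, True]
0.084 [True, True, True]
```

```bash
cat >> h.py <<'E'
RK=frame((.5281+.0003,.2501),RY)
G=.0188
def tray(im=None):
    im=read_camera("top") if im is None else im; c=camera_info("top")
    m=mask(im,"blue"); m[:110]=0; m[300:]=0; m[:,:270]=0; m[:,540:]=0
    s,ce,l=max(blobs(m,300),key=lambda b:b[0][4])
    rc=cv2.minAreaRect(np.argwhere(l)[:,::-1].astype(np.float32)); b=p2w(cv2.boxPoints(rc),.011,c)[:,:2]
    d=max(((b[i]-b[j]) for i in range(4) for j in range(i) if abs(i-j) in(1,3)),key=np.linalg.norm); d=d*np.sign(d[1])
    return b.mean(0),np.arctan2(-d[0],d[1]),rc[1]
def toolz(yaw,t): return np.array([np.sin(t)*np.cos(yaw),np.sin(t)*np.sin(yaw),-np.cos(t)])
def draw(x,a,dep=.009,up=.15):
    "take the spare at rack x with backward lean a"
    q=quat(RY,-a,1); p=RK(x,0,.092-dep)+G*toolz(RY,-a)
    r.move_gripper(.066); r.move_ptp(p+[0,0,.13],q); r.movel(p+[0,0,.02],.2); r.movel(p,.05)
    r.move_gripper(0,40); w=status.read_grip_width(); r.movel(p+[0,0,.04],.08); r.movel(p+[0,0,up],.2)
    return w,status.read_grip_width(),status.read_wrist_force()
def pose(T,ty,k,a,tilt,dep=.009,xe=.041,lift=0.):
    "TCP pose with the plain end of the plate just off the floor of pocket k"
    f=np.pi/2-a-tilt; g=frame(T,ty)(xe-(.08-dep)*np.cos(f)+.004*np.sin(f),(k-3)*.064,.0065+(.08-dep)*np.sin(f)+.004*np.cos(f)+lift)
    return g+G*toolz(ty,tilt),quat(ty,tilt,1)
E
python3 - <<'E'
from h import *
im=cv2.imread("pics/w1.png"); print(cv2.cvtColor(im,cv2.COLOR_BGR2HSV)[73,300:350:10])
for n in("top0","top1"):
    ti=cv2.imread(f"pics/{n}.png"); T,ty,sz=tray(ti); print(T,np.degrees(ty),sz)
c=camera_info("top"); F=frame(T,ty)
for uv,k in(((349.4,191.9),5),((371.9,192.6),4),((395.7,193.6),3),((419.5,194.4),2)): print(k,p2w(uv,.008,c)[0]-F(0,(k-3)*.064,.008))
for k,a,t in((5,.55,.58),(4,.55,.58),(3,.55,.58),(2,.4,.73)):
    print(k,[None if (j:=inverse_kinematics(*pose(T,ty,k,a,t,lift=l))) is None else np.round(j,2).tolist() for l in(.1,0)])
print(draw(.084,.55),status.read_time_s())
T,ty,sz=tray(); print(T,ty)
p,q=pose(T,ty,5,.55,.58,lift=.1); r.move_ptp(p,q)
cv2.imwrite("pics/w2.png",read_camera("wrist")); print(status.read_grip_width(),status.read_time_s())
E
```

```text
[[ 15 243 214]
 [ 15 243 215]
 [ 15 243 213]
 [ 15 243 212]
 [ 15 243 211]]
[ 0.54467211 -0.1728923 ] -1.9919723076124782 (121.68106079101562, 49.270362854003906)
[ 0.54465465 -0.17178017] -1.9920712771430946 (120.78413391113281, 49.2276496887207)
5 [-2.81936409e-04 -5.16723395e-03  6.93889390e-18]
4 [-1.62318373e-05 -1.17433105e-03  6.93889390e-18]
3 [-5.59629339e-04 -7.53211288e-04  6.93889390e-18]
2 [-5.74290561e-04 -4.55058649e-04  6.93889390e-18]
5 [[-0.24, -0.4, 2.36, 0.19, 0.62, 1.24], [-0.24, -0.21, 2.41, 0.31, 0.38, 1.11]]
4 [[-0.4, -0.37, 2.34, 0.33, 0.65, 0.99], [-0.4, -0.18, 2.39, 0.49, 0.43, 0.81]]
3 [[-0.55, -0.31, 2.3, 0.44, 0.69, 0.78], [-0.55, -0.13, 2.35, 0.62, 0.49, 0.57]]
2 [[-0.73, -0.27, 2.31, 0.78, 0.65, 0.36], [-0.73, -0.07, 2.35, 1.07, 0.51, 0.01]]
(0.04978189430537274, 0.04988492021253611, array([ 0.17543709,  0.46710469, -1.69701428])) 12.4833
[ 0.54455178 -0.1717754 ] -0.034771205502549994
0.04938457931756028 13.8333
```

View pics/w2.png

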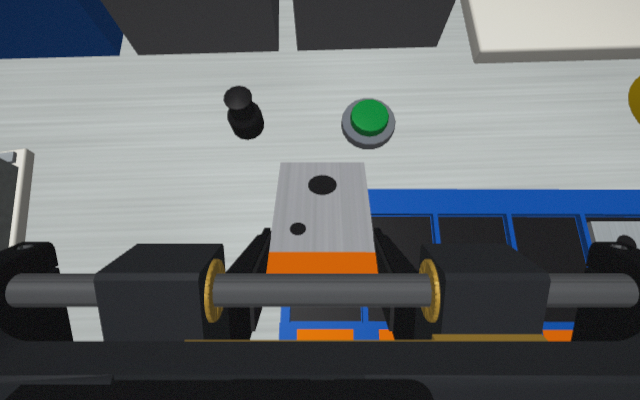

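```bash
cat >> h.py <<'E'
def place(T,ty,k,a,t):
    p,q=pose(T,ty,k,a,t); r.movel(p+[0,0,.02],.12,rotation=q); r.movel(p,.05,rotation=q)
    f=status.read_wrist_force(); w=status.read_grip_width()
    r.move_gripper(.060); r.dwell(.3); r.movel(p-toolz(ty,t)*.05+[0,0,.03],.15)
    return f,w
E
python3 - <<'E'
from h import *
T,ty=np.array([.5446,-.1725]),-.0348
print(place(T,ty,5,.55,.58))
p,q=pose(T,ty,5,.55,.58,lift=.15); r.movel(p-toolz(ty,.58)*.03,.2)
np.savez("w3.npz",**camera_info("wrist"));cv2.imwrite("pics/w3.png",read_camera("wrist")); print(status.read_time_s())
E
```

```text
(array([-0.31805695,  1.08640732, -0.32974743]), 0.04979309328635041)
17.3333
```

View pics/w3.png

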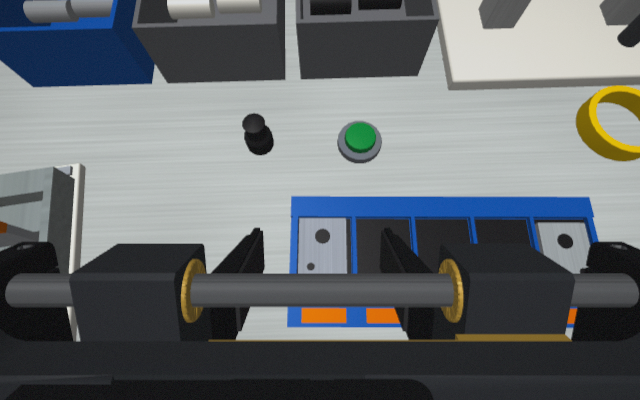

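```bash
cat >> h.py <<'E'
def heldbox(im):
    h=cv2.cvtColor(im,cv2.COLOR_BGR2HSV); m=cv2.inRange(h,(5,150,90),(17,255,255)); m[:200]=0; m[275:]=0; m[:,:250]=0; m[:,400:]=0
    b=blobs(m,200); return max(b,key=lambda b:b[0][4])[0] if b else None
def cycle(x,k,a,t,n):
    print("draw",draw(x,a)); T,ty,sz=tray(); T=T-[0,.0007]; print("tray",T,ty,sz)
    r.move_ptp(*pose(T,ty,k,a,t,lift=.1)); im=read_camera("wrist"); cv2.imwrite(f"pics/h{n}.png",im)
    b=heldbox(im); w=status.read_grip_width(); print("held",b,w)
    if b is None or abs(w-.05)>.003 or max(abs(b[1]-REF[1]),abs(b[0]-REF[0]),abs(b[2]-REF[2]),abs(b[3]-REF[3]))>6: print("STOP"); return False
    print("placed",place(T,ty,k,a,t)); return True
REF=heldbox(cv2.imread("pics/w2.png"))
E
python3 - <<'E'
from h import *
print(REF)
if cycle(.042,4,.55,.58,4):
    r.move_ptp(RK(0,-.05,.3),quat(RY,-.3,1)); im=read_camera("top"); cv2.imwrite("pics/top4.png",im); cv2.imwrite("pics/top4c.png",cv2.resize(im[130:260,180:480],None,fx=2.6,fy=2.6,interpolation=cv2.INTER_CUBIC)); print(tray(im))
print(status.read_time_s())
E
```

```text
[266, 252, 112, 22, 2410]
draw (0.04936274490846507, 0.0497087300129912, array([ 0.16433464, -0.87194065, -2.07959887]))
tray [ 0.54467542 -0.17247033] -0.03447866392270478 (120.77806854248047, 49.209014892578125)
held [266, 252, 112, 22, 2420] 0.04968439735312996
placed (array([ 0.47970503,  0.20649664, -0.19137699]), 0.049382923719021456)
(array([ 0.54465465, -0.17178017]), np.float64(-0.03476820272055546), (120.78413391113281, 49.2276496887207))
27.6583
```

View pics/top4c.png

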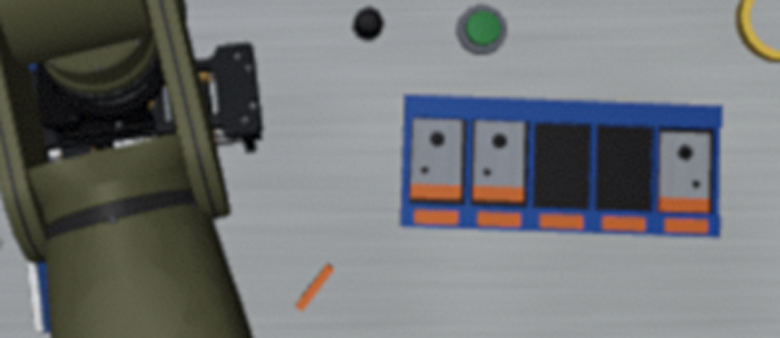

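```bash
sed -i 's/xe=.041/xe=.037/' h.py; python3 - <<'E'
from h import *
if cycle(0,3,.55,.58,5) and cycle(-.084,2,.4,.73,6):
    p=status.read_ee_pos(); r.movel(np.array(p)+[0,0,.08],.2)
    r.move_ptp(RK(0,.05,.3),quat(RY+np.pi/2,0,1)); im=read_camera("top"); cv2.imwrite("pics/top6.png",im); cv2.imwrite("pics/top6c.png",cv2.resize(im[130:260,180:480],None,fx=2.6,fy=2.6,interpolation=cv2.INTER_CUBIC)); print(tray(im))
print(status.read_time_s())
E
```

```text
draw (0.04972666152317262, 0.049530362379114116, array([-0.25868261, -0.28163714, -1.00710216]))
tray [ 0.54461337 -0.17363507] -0.034768216114516796 (121.64688110351562, 49.2276496887207)
held [266, 252, 112, 22, 2419] 0.04938672015514468
placed (array([0.05991249, 0.11598581, 0.28490482]), 0.049717022294705406)
draw (0.0497504749536553, 0.049864367190948895, array([ 0.07611079,  0.24585989, -2.01536777]))
tray [ 0.54463304 -0.1724899 ] -0.03506436565640277 (120.790283203125, 49.17767333984375)
held [266, 252, 113, 22, 2314] 0.0495506166296598
placed (array([-0.06861798, -0.66049528, -1.31560602]), 0.049394339408894074)
(array([ 0.54462477, -0.17293562]), np.float64(-0.03476788344297354), (121.64688110351562, 49.23619079589844))
48.3333
```

```bash
ls pics
```

```text
h4.png
h5.png
h6.png
scene0.png
top0.png
top0c.png
top1.png
top4.png
top4c.png
top6.png
top6c.png
w1.png
w2.png
w3.png
```

View pics/top6c.png

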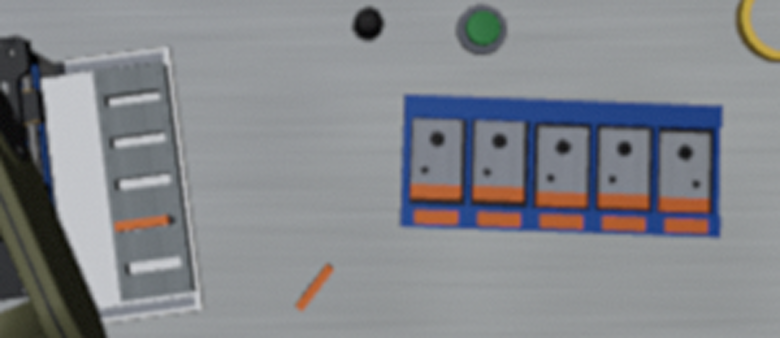

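```bash
python3 - <<'E'
from h import *
q=quat(RY+np.pi/2,0,1); y0=.0878
r.move_gripper(.06); r.move_ptp(RK(0,y0,.19),q); r.movel(RK(0,y0,.110),.1); r.move_gripper(0,15); print("knob",status.read_grip_width())
r.movel(RK(0,.0142,.110),.06); print("F",status.read_wrist_force())
y=.0142
while np.linalg.norm(status.read_wrist_force()[:2])<8 and y>.009: y-=.0005; r.movel(RK(0,y,.110),.02)
print("stop",y,status.read_wrist_force()); r.move_gripper(.06); r.movel(RK(0,y,.22),.15)
# button: triangulate
w=dict(np.load("w3.npz")); t=camera_info("top")
g=lambda im,box:(lambda m:np.argwhere(m)[:,::-1].mean(0)+box[:2])(mask(im[box[1]:box[3],box[0]:box[2]],"green"))
a=g(cv2.imread("pics/w3.png"),(330,110,400,170)); b=g(cv2.imread("pics/top6.png"),(345,125,385,160))
best=min(np.arange(.005,.06,.001),key=lambda z:np.linalg.norm((p2w(a,z,w)-p2w(b,z,t))[0]))
P=(p2w(a,best,w)+p2w(b,best,t))[0]/2; print(a,b,P,p2w(a,best,w)-p2w(b,best,t))
r.move_gripper(0,10); r.move_ptp([P[0],P[1],.12],quat(0,0,1))
im=read_camera("top"); cv2.imwrite("pics/top7.png",im); cv2.imwrite("pics/top7c.png",cv2.resize(im[130:260,180:480],None,fx=2.6,fy=2.6,interpolation=cv2.INTER_CUBIC))
print(status.read_time_s())
E
```

```text
knob 0.021543988172051484
F [-5.41257111 -1.24304219  3.54799231]
stop 0.010199999999999997 [-4.76755696  8.39384059  2.77102017]
[359.94070081 137.32749326] [365.33333333 140.42063492] [ 0.68549328 -0.09231808  0.016     ] [[ 1.93483270e-05 -1.30767595e-03  0.00000000e+00]]
58.4333
```

View pics/top7c.png

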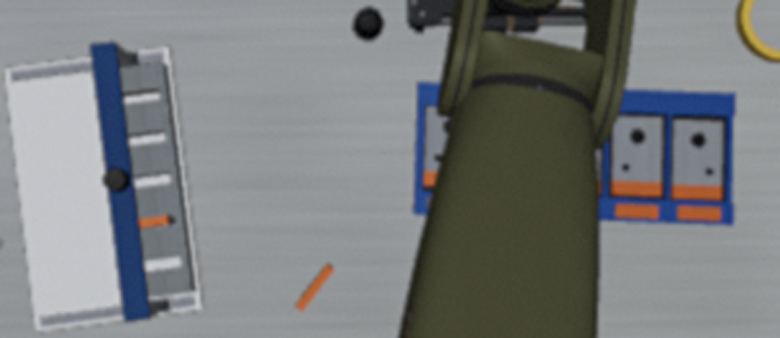

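```bash
python3 - <<'E'
from h import *
p=np.array(status.read_ee_pos()); f0=status.read_wrist_force()[2]
r.movel([p[0],p[1],.045],.1); z=.045; F=[]
while z>.005:
    z-=.001; r.movel([p[0],p[1],z],.02); f=status.read_wrist_force()[2]-f0; F.append((round(z,3),round(f,1)))
    if f>14: break
r.dwell(.3); print(F[-14:],status.read_wrist_force())
r.movel([p[0],p[1],.15],.1); r.move_ptp([.45,.07,.35],quat(0,0,1)); r.movej([1.224,.124,1.65,0,1.367,-.083])
for n in("top","scene"):
    im=read_camera(n); cv2.imwrite(f"pics/{n}8.png",im)
im=cv2.imread("pics/top8.png");cv2.imwrite("pics/top8c.png",cv2.resize(im[120:260,140:480],None,fx=2.3,fy=2.3,interpolation=cv2.INTER_CUBIC)); print(tray(im),status.read_time_s())
E
```

```text
[(0.026, np.float64(0.4)), (0.025, np.float64(-1.0)), (0.024, np.float64(0.1)), (0.023, np.float64(-0.4)), (0.022, np.float64(1.5)), (0.021, np.float64(1.7)), (0.02, np.float64(2.2)), (0.019, np.float64(3.6)), (0.018, np.float64(2.6)), (0.017, np.float64(3.9)), (0.016, np.float64(4.8)), (0.015, np.float64(9.7)), (0.014, np.float64(13.3)), (0.013, np.float64(16.9))] [-6.78202907  0.61332258 16.56098782]
(array([ 0.55751014, -0.18661217]), np.float64(-0.03229866996758147), (121.60828399658203, 49.1983528137207)) 72.8333
```

View pics/top8c.png

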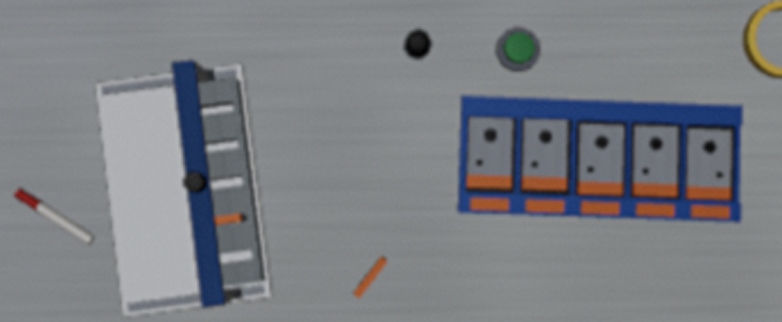

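View pics/scene8.png

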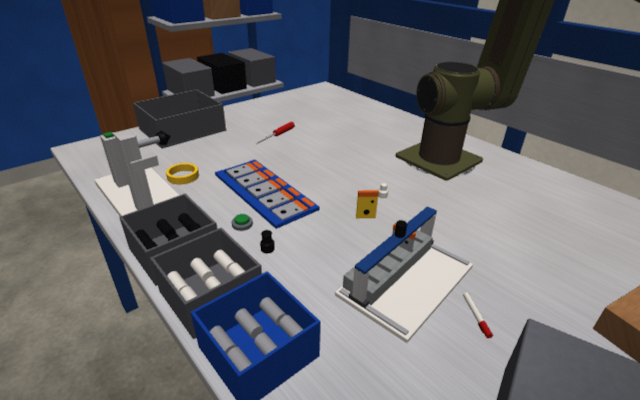

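```bash
python3 -c "
from station import r
print(r.sign_off())"
```

```text
the job is handed in; nothing more can be done
None
```

The job is done and handed in: all five tray pockets hold one flat plate with its orange end at the mark, the surplus spare still stands in the rack, the keeper is closed, and the button was pressed to its stop. The plates in pockets 4 and 5 sit about 4 mm towards the far wall, and the tray was knocked about 19 mm aside after filling, with every plate staying in its pocket.

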